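Pack the card-test kit back into its foam-lined tray

TASK

Pack the card-test kit back into its foam-lined tray: the dropper bottle in the big round well, the short vial in the small round well, the square bottle in the square well and the slim carton in the oblong well, each set down (not dropped) upright on the floor of its well. The flat-capped round bottle and the tall vial look similar but are not part of the kit: leave them standing where they are.

Things in the scene. Friction and masses are not known exactly. Their poses are not given: they have to be found in the camera images.
- dropper_bottle: Kit piece. Round white plastic bottle with a narrow tapering dropper nozzle on top. Body 42 mm diameter, straight-sided up to 52 mm; nozzle tip 87 mm above the base. About 70 g. Stands upright, loose; origin at the centre of its underside, z up.
- short_vial: Kit piece. Short thin white vial with a ribbed cap of the same width, 22 mm diameter, 58 mm tall, straight-sided (a 2 mm groove below the cap, at 43 to 45 mm). About 30 g. Stands upright, loose; origin at the centre of its underside, z up.
- square_bottle: Kit piece. White bottle of square section, 40 x 40 mm, straight-sided up to 54 mm, with a round screw cap of 30 mm diameter reaching 75 mm. About 75 g. x and y of its frame lie square to its sides. Stands upright, loose; origin at the centre of its underside, z up.
- slim_carton: Kit piece. Slim off-white carton with a pale stripe along its sides, 70 mm long (along its x), 24 mm wide (along its y), 56 mm tall. About 40 g. Stands upright, loose; origin at the centre of its underside, z up.
- screwcap_bottle: Look-alike that does not belong to the kit: same round white body as the dropper bottle (42 mm diameter up to 52 mm) but with a broad flat screw cap, 33 mm diameter, top at 77 mm, and no nozzle. About 70 g. Stands upright, loose; origin at the centre of its underside, z up.
- tall_vial: Look-alike that does not belong to the kit: same 22 mm diameter and cap as the short vial, but 90 mm tall; easily knocked over. About 45 g. Stands upright, loose; origin at the centre of its underside, z up.
- big_round_block: The block with the big round well, 58 mm diameter. Grey foam block 98 (x) x 78 (y) x 26 mm, one of four that fill a fixed white tray (rim 30 mm above the bench) two by two, same yaw, in any corner. Pale well floor. Origin: centre of its underside, 4 mm above the bench, under the well's centre; z up. Well floor 8 mm, block top 26 mm above the origin.
- small_round_block: The block with the small round well, 38 mm diameter. Grey foam block 98 (x) x 78 (y) x 26 mm, one of four that fill a fixed white tray (rim 30 mm above the bench) two by two, same yaw, in any corner. Pale well floor. Origin: centre of its underside, 4 mm above the bench, under the well's centre; z up. Well floor 8 mm, block top 26 mm above the origin.
- square_block: The block with the square well, 56 x 56 mm, sides along x and y. Grey foam block 98 (x) x 78 (y) x 26 mm, one of four that fill a fixed white tray (rim 30 mm above the bench) two by two, same yaw, in any corner. Pale well floor. Origin: centre of its underside, 4 mm above the bench, under the well's centre; z up. Well floor 8 mm, block top 26 mm above the origin.
- oblong_block: The block with the oblong well, 86 mm along x, 40 mm along y. Grey foam block 98 (x) x 78 (y) x 26 mm, one of four that fill a fixed white tray (rim 30 mm above the bench) two by two, same yaw, in any corner. Pale well floor. Origin: centre of its underside, 4 mm above the bench, under the well's centre; z up. Well floor 8 mm, block top 26 mm above the origin.
Things that resemble listed ones, but are neither listed nor needed, are in the scene too. What is shaped like the square_bottle but orange or turquoise is not meant.

How it is judged (in metres and radians):
At the end, for the whole second after the job is handed in: Each kit piece stands released and at rest in its own well: within 13 mm of the well's centre, base 4 to 12 mm above the block's underside, tilt below 0.1 rad. The flat-capped bottle and the tall vial stand upright (tilt below 0.1 rad), within 20 mm of where they started (horizontal distance between dropper_bottle and big_round_block below 0.013 m and z of dropper_bottle in the frame of big_round_block between 0.004 and 0.012 m and angle between each of dropper_bottle, short_vial, square_bottle, slim_carton, screwcap_bottle, tall_vial's own z axis and vertical below 0.1 rad and linear speed of each of dropper_bottle, short_vial, square_bottle, slim_carton, screwcap_bottle, tall_vial below 0.02 m/s and horizontal distance between short_vial and small_round_block below 0.013 m and z of short_vial in the frame of small_round_block between 0.004 and 0.012 m and horizontal distance between square_bottle and square_block below 0.013 m and z of square_bottle in the frame of square_block between 0.004 and 0.012 m and horizontal distance between slim_carton and oblong_block below 0.013 m and z of slim_carton in the frame of oblong_block between 0.004 and 0.012 m and distance of each of screwcap_bottle, tall_vial from where it was at the start of the episode below 0.02 m); the robot touches nothing.
It fails at once if the flat-capped round bottle is shoved more than 20 mm from its place or tipped (distance of screwcap_bottle from where it was at the start of the episode above 0.02 m or angle between screwcap_bottle's own z axis and vertical above 0.35 rad).
It fails at once if the tall vial is shoved more than 20 mm from its place or tipped (distance of tall_vial from where it was at the start of the episode above 0.02 m or angle between tall_vial's own z axis and vertical above 0.35 rad).
It fails at once if a kit piece is dropped: it falls freely from more than about 25 mm ((contact force between the fingers and dropper_bottle below 0.01 N and linear speed of dropper_bottle above 0.7 m/s) or (contact force between the fingers and short_vial below 0.01 N and linear speed of short_vial above 0.7 m/s) or (contact force between the fingers and square_bottle below 0.01 N and linear speed of square_bottle above 0.7 m/s) or (contact force between the fingers and slim_carton below 0.01 N and linear speed of slim_carton above 0.7 m/s)).
It also fails if it takes over 122 s, if anything falls off the work surface, if the arm or the gripper's body presses on something with over 40 N, if the wrist force passes 120 N, or if a joint passes its speed limit or range.

ROBOT

A 6-joint arm with a two-finger parallel gripper is mounted at the origin on the work surface. World frame = base frame: x ahead of the robot, y to its left, z up, the work surface at z = 0. Lengths are in m, angles in degrees, forces in N, time in s.
With the tool pointing down it reaches from about 0.375 to 0.9 m from the base axis. Payload 3.1 kg.
Tool frame: the origin (TCP) lies at the very end of the fingers, on their centre line; the grasp point (between the pads) lies 19 mm behind it; z points along the fingers, y is the direction in which the jaws open and shut (so a half turn about z gives the same grasp; the last joint's range is limited). The gripper opens to 87 mm and grips with 3 to 60 N. Pads are 19 mm wide; open, the fingers measure 117 mm over their backs; the gripper's body (75 mm by 190 mm) begins 51 mm behind the grasp point.
Start: joints at [63.054, 30.224, 82.088, -0, 67.689, -10.227], TCP at [0.18, 0.599, 0.223] pointing down, gripper open.
Joint ranges: [-176.69, 176.69], [-43.24, 126.21], [12.49, 139.97], [-82, 262], [0, 151.66], [-163.58, 163.58]. Speed limits (degrees/s): [159.86, 159.86, 180, 180, 180, 180].

INTERFACE

Orientations are given as a 3x3 rotation matrix whose columns are the frame's x, y, z axes.
In Python, from rig import read_state, capture, hand_in gives the robot as it stands. The module is installed in compiled form; this text tells all that it offers.
- The arm moves only by the tool send_rows, never from a script. Its argument "moves" is one flat list of numbers, 7 for each row, row after row: the turn, a rotation vector about the world's x, y, z in degrees, then the shift along the world's x, y, z in cm, then the gripper's target within -1 to 1 (fully open at 1, half-way at 0, shut at -1). In form: [rx, ry, rz, tx, ty, tz, hand, rx, ry, rz, tx, ty, tz, hand, ...]. A call has 1 to 20 rows; each row shifts and turns the commanded pose from where the row before left it; what a row does not reach is not made up. A row lasts 1/10 s, in which the tool goes at most 50 mm and 8.59 degrees, less where a joint would pass 70% of its speed; a pose out of reach is approached as far as the arm can. A call with a gripper value outside its range is refused whole. The fingers move at their own pace and stop on an object; the grip force is fixed at half the most. Time passes only in rows, so rows that do not move let the fingers close. It gives the time, the measured TCP pose, the force and the opening at its end, in the units of the state.
- read_state(): the state, without advancing time (a new reading comes with each control period).
- capture(name): name is "side" or "top" or "wrist"; returns a dict with "pixels" (384x512x3 uint8, red, green, blue), "vertical_fov" (degrees; the focal length in pixels is half the picture's height over the tangent of half this angle, whatever the lens; pixels are square), "cx", "cy" (the principal point, pixels), "rvec" (rotation vector, rad) and "tvec" (3), from world to camera coordinates, as OpenCV has them. Camera axes: x right, y down, z forward; pixel columns grow to the right and rows downward; lengths in m; the calibration is good to about 2 mm. A picture is of the moment at which its call begins. There is no depth.
- hand_in(): hands the job in, once; it reports no verdict.
The state is a dict: "time_s": time; "joint_positions": joint angles; "qvel": joint speeds; "tau": joint torques, N m; "position": TCP position; "tcp_rot": TCP orientation; "force": force on the tool from outside, world axes, zero at the start; "moment": the same for the moment, N m; "opening": opening from 0.0 (shut) to 1.0 (fully open).
Only numpy, scipy, OpenCV 4.12 (cv2) and the standard library are available. Lean on these libraries where they do the work, as an engineer would, in place of code of your own. Each camera call takes 0.05 s, during which the arm holds its last target.

## Working session

There is one attempt and no reset: what is moved stays moved. The work goes in short steps, Python scripts to look and compute and a tool call to move; the robot and the scene stay as the last step left them, time stands still between calls to the robot, and variables do not carry over. Pictures are saved under pics/ and viewed, and the job is handed in when it is done.

Besides the shell and the picture viewer there is one more tool, called after "Emit:" as name(argument=value, ...) on one line, values as JSON. send_rows: Moves the arm, as the interface text tells. Its arguments: {"type":"object","properties":{"moves":{"type":"array","items":{"type":"number"}}},"required":["moves"]}

```bash
mkdir -p pics; cat > h.py <<'E'
import numpy as np, cv2
from rig import read_state, capture, hand_in
def cap(n,fn):
    c=capture(n); cv2.imwrite(f'pics/{fn}.png',c['pixels'][:,:,::-1]); 
    d={k:c[k] for k in c if k!='pixels'}; np.save(f'pics/{fn}.npy',d,allow_pickle=True); return c
def load(fn): return np.load(f'pics/{fn}.npy',allow_pickle=True).item()
def K(c,h=384):
    f=h/2/np.tan(np.radians(c['vertical_fov'])/2); return f
def px2w(c,u,v,z):
    R=cv2.Rodrigues(np.array(c['rvec'],float))[0]; t=np.array(c['tvec'],float).ravel(); f=K(c)
    d=R.T@np.array([(u-c['cx'])/f,(v-c['cy'])/f,1]); o=-R.T@t
    return o+d*(z-o[2])/d[2]
def w2px(c,p):
    R=cv2.Rodrigues(np.array(c['rvec'],float))[0]; t=np.array(c['tvec'],float).ravel(); f=K(c)
    q=R@np.array(p)+t; return f*q[0]/q[2]+c['cx'],f*q[1]/q[2]+c['cy']
def crop(fn,x0,y0,x1,y1,s,out):
    im=cv2.imread(f'pics/{fn}.png')[y0:y1,x0:x1]; cv2.imwrite(f'pics/{out}.png',cv2.resize(im,None,fx=s,fy=s,interpolation=cv2.INTER_CUBIC))
E
python3 - <<'E'
from h import *
for n in ['top','side','wrist']:
    c=cap(n,n+'0'); R=cv2.Rodrigues(np.array(c['rvec'],float))[0]; print(n,c['vertical_fov'],c['cx'],c['cy'],-R.T@np.ravel(c['tvec']),R[2])
s=read_state();print(s['time_s'],s['position'],s['tcp_rot'],s['force'],s['opening'])
E
```

```text
top 56.94936820939361 253.3987915906108 188.6203938914795 [ 0.32921931 -0.02349858  0.96943404] [ 0.20542966 -0.00633119 -0.9786514 ]
side 47.99886545396694 254.65445779704945 190.2892524355094 [ 0.09499954 -0.55918267  0.63511945] [ 0.49642137  0.5847848  -0.6415548 ]
wrist 59.22553284252105 256.7634758073047 194.38373560608883 [0.09953304 0.62210107 0.38412782] [ 0.28859573 -0.08895794 -0.95330949]
0.15 [0.17950953 0.59806879 0.22177871] [[-9.57733034e-01  2.87657548e-01 -7.55466618e-04]
 [ 2.87658397e-01  9.57731878e-01 -1.51566193e-03]
 [ 2.87542868e-04 -1.66891581e-03 -9.99998566e-01]] [ 1.03196179  0.69996138 -0.18315451] 1.0050446134244437
```

View pics/top0.png

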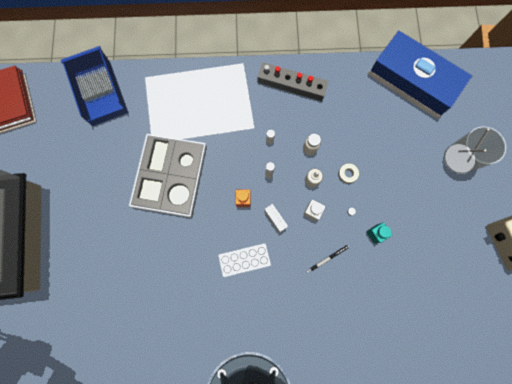

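View pics/side0.png

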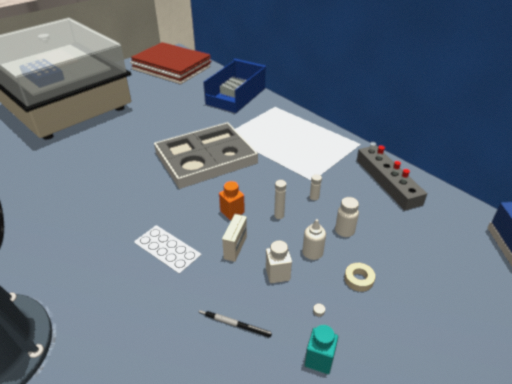

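View pics/wrist0.png

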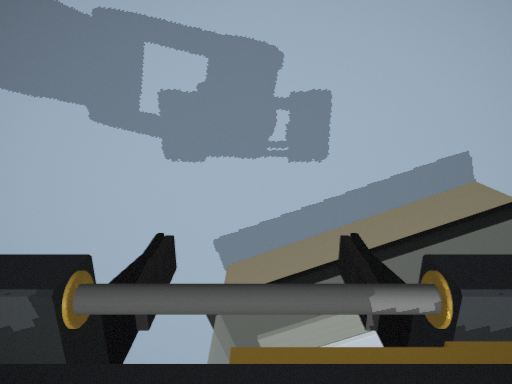

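The top view shows the tray near (168,176) and the objects around (270–320, 130–220). The side view separates them: the tall vial is at (280,200), the short vial at (316,188), the flat-capped bottle at (347,217), the dropper at (315,240), the square bottle at (279,262) and the carton at (235,238). I'll enlarge next.

```bash
python3 - <<'E'
from h import *
crop('top0',225,120,335,240,6,'t_a'); crop('top0',120,125,215,225,6,'t_b'); crop('side0',210,160,380,290,4.5,'s_a'); crop('side0',140,110,270,200,6,'s_b')
E
```

```text
(no output)
```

View pics/t_a.png

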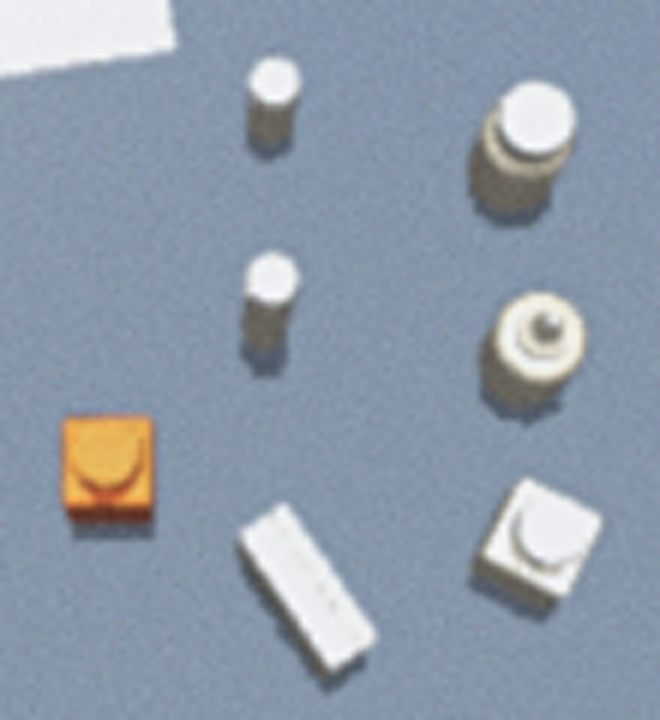

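View pics/t_b.png

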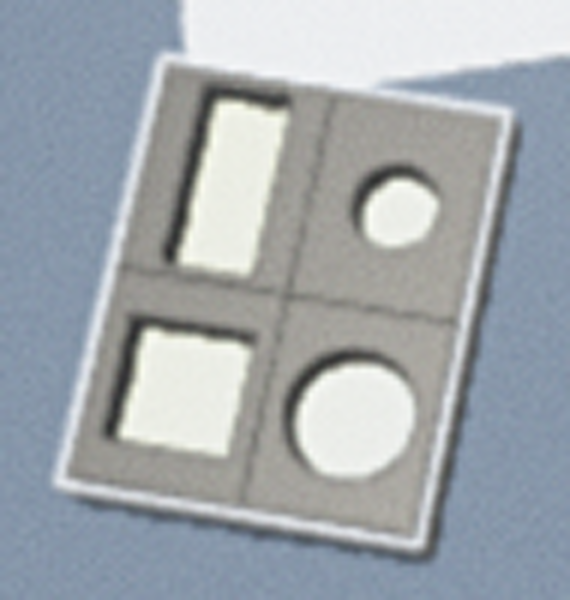

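View pics/s_a.png

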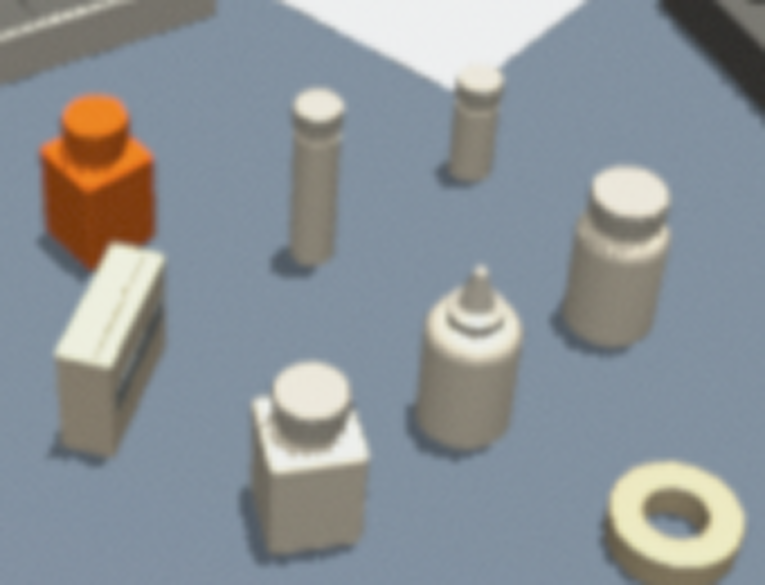

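View pics/s_b.png

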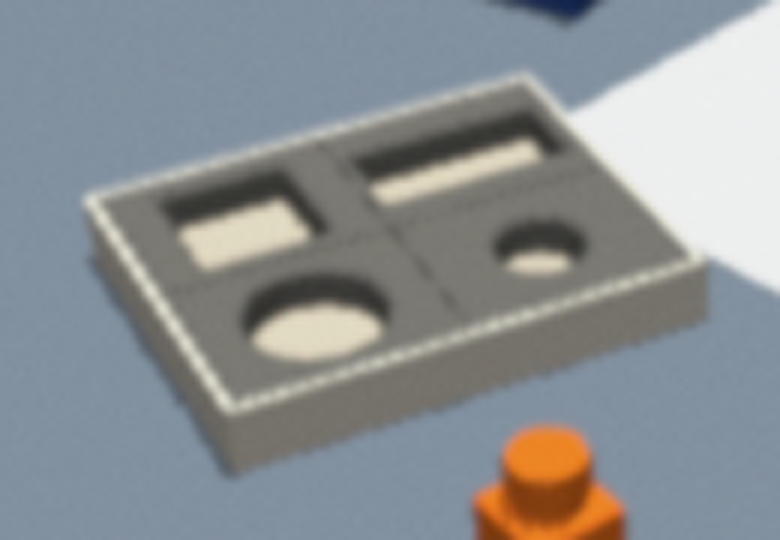

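```bash
cat > m.py <<'E'
from h import *
T=load('top0');S=load('side0')
ta=lambda X,Y:(225+(X+.5)/6-.5,120+(Y+.5)/6-.5); tb=lambda X,Y:(120+(X+.5)/6-.5,125+(Y+.5)/6-.5)
sa=lambda X,Y:(210+(X+.5)/4.5-.5,160+(Y+.5)/4.5-.5); sb=lambda X,Y:(140+(X+.5)/6-.5,110+(Y+.5)/6-.5)
def W(c,p,z): return px2w(c,*p,z)[:2]*1000
L=[('short',ta(275,81),sa(480,82),.058),('tall',ta(272,278),sa(319,107),.09),('screw',ta(537,118),sa(629,192),.077),('nozz',ta(547,326),sa(481,268),.087),('sqcap',ta(550,530),sa(312,390),.075)]
sc=lambda l,f:[f(*p) for p in l]
for i,(a,b) in enumerate(zip(sc([(285,503),(377,637),(335,674),(240,537)],ta),sc([(163,255),(103,362),(57,352),(112,242)],sa))): L.append((f'cart{i}',a,b,.056))
for i,(a,b) in enumerate(zip(sc([(160,55),(515,108),(428,550),(57,487)],tb),sc([(525,75),(705,262),(230,408),(88,198)],sb))): L.append((f'tray{i}',a,b,.030))
for n,a,b,z in L:
    print(n,W(T,a,z).round(1),W(S,b,z).round(1))
print('shoulder',W(T,ta(541,337),.050)); print('sq',[W(T,ta(*p),.054).round(1) for p in [(527,480),(602,521),(565,597),(487,553)]])
E
python3 m.py
```

```text
short [673.1 -81.4] [669.6 -88.1]
tall [571.9 -73.9] [570.1 -79.8]
screw [ 644.2 -195.2] [ 643.1 -198.8]
nozz [ 547.  -190.7] [ 551.4 -196.3]
sqcap [ 460.6 -187.7] [ 461.3 -192.7]
cart0 [479.6 -76.7] [478.7 -80.2]
cart1 [ 419.8 -113.4] [ 419.5 -113.2]
cart2 [404.7 -94.5] [408.7 -96.5]
cart3 [465.4 -56.5] [467.1 -59.3]
tray0 [694.9 264.8] [693.2 259.1]
tray1 [662.6  99.2] [659.1  95.5]
tray2 [457.4 139.9] [460.5 140.2]
tray3 [492.1 305.8] [493.1 300.6]
shoulder [ 551.15468385 -194.68510656]
sq [array([ 486.1, -183.1]), array([ 466.8, -214.5]), array([ 434.3, -195.8]), array([ 454.7, -163.4])]
```

Top and side agree within about 5 mm. I'll refine with the wrist camera, looking over the tray first and then the pieces.

Emit:
send_rows(moves=[0,0,1,2.4,-3,0.9,1,0,0,1,2.4,-3,0.9,1,0,0,1,2.4,-3,0.9,1,0,0,1,2.4,-3,0.9,1,0,0,1,2.4,-3,0.9,1,0,0,0,2.4,-3,0.9,1,0,0,0,2.4,-3,0.9,1,0,0,0,2.4,-3,0.9,1,0,0,0,2.4,-3,0.9,1,0,0,0,2.4,-3,0.9,1,0,0,0,2.4,-3,0.9,1,0,0,0,2.4,-3,0.9,1,0,0,0,2.4,-3,0.9,1,0,0,0,0,0,0,1,0,0,0,0,0,0,1,0,0,0,0,0,0,1])

```text
time_s: 1.75
position: [0.4906, 0.2091, 0.3389]
tcp_rot: [[-0.979, 0.203, -0.002], [0.203, 0.979, 0.0], [0.002, -0.0, -1.0]]
force: [0.1, 0.1, 0.3]
opening: 1.0
```

```bash
python3 - <<'E'
from h import *
cap('wrist','w1'); s=read_state();print(s['time_s'],s['position'],s['tcp_rot'],s['qvel'])
E
```

```text
1.8 [0.49048173 0.20938678 0.33896745] [[-9.79430485e-01  2.01773874e-01 -1.79672060e-03]
 [ 2.01774116e-01  9.79432082e-01  4.74731539e-05]
 [ 1.76934464e-03 -3.16035057e-04 -9.99998385e-01]] [ 0.60336495 -0.18159355 -0.13226318 -0.10197799 -0.10844959 -0.05961202]
```

View pics/w1.png

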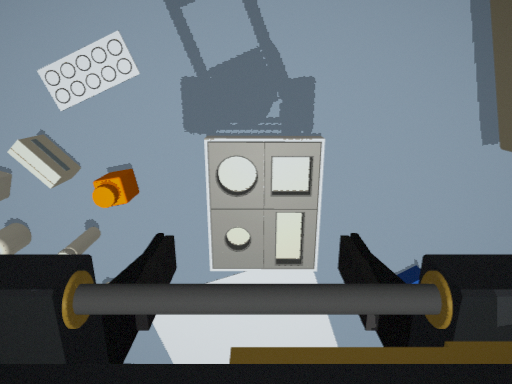

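Emit:
send_rows(moves=[0,0,1.5,-0.3,-3.3,0,1,0,0,1.5,-0.3,-3.3,0,1,0,0,1.5,-0.3,-3.3,0,1,0,0,1.5,-0.3,-3.3,0,1,0,0,1.5,-0.3,-3.3,0,1,0,0,1.5,-0.3,-3.3,0,1,0,0,1.5,-0.3,-3.3,0,1,0,0,1.5,-0.3,-3.3,0,1,0,0,0,-0.3,-3.3,0,1,0,0,0,-0.3,-3.3,0,1,0,0,0,0,0,0,1,0,0,0,0,0,0,1,0,0,0,0,0,0,1])

```text
time_s: 3.1
position: [0.4615, -0.1198, 0.3393]
tcp_rot: [[-1.0, -0.007, -0.001], [-0.007, 1.0, 0.001], [0.001, 0.001, -1.0]]
force: [0.5, -0.2, -0.4]
opening: 1.0
```

```bash
python3 - <<'E'
from h import *
cap('wrist','w2'); s=read_state();print(s['time_s'],s['position'],s['tcp_rot'],s['qvel'])
E
```

```text
3.15 [ 0.46162802 -0.1197579   0.33944434] [[-9.99974720e-01 -7.10149348e-03 -3.58962864e-04]
 [-7.10174661e-03  9.99974531e-01  7.08888185e-04]
 [ 3.53919557e-04  7.11419527e-04 -9.99999684e-01]] [ 0.13196617  0.04884019 -0.22347353 -0.14866968 -0.06963335 -0.14929623]
```

View pics/w2.png

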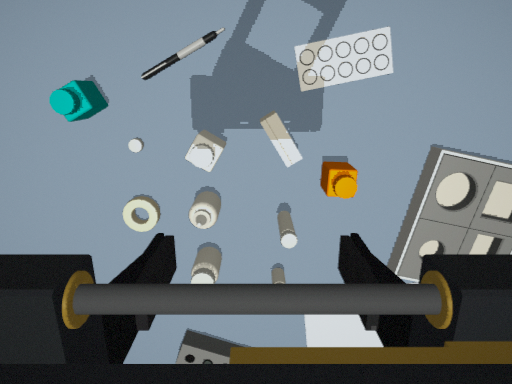

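w1: the tray is at (208–322, 136–270), with wells big (237,174), square (291,173), small (238,237) and oblong (289,236). w2: the pieces are visible, viewed with the base towards the top.

```bash
python3 - <<'E'
from h import *
crop('w1',195,125,335,280,5,'w1c'); crop('w2',175,95,310,290,4,'w2c')
E
```

```text
(no output)
```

View pics/w1c.png

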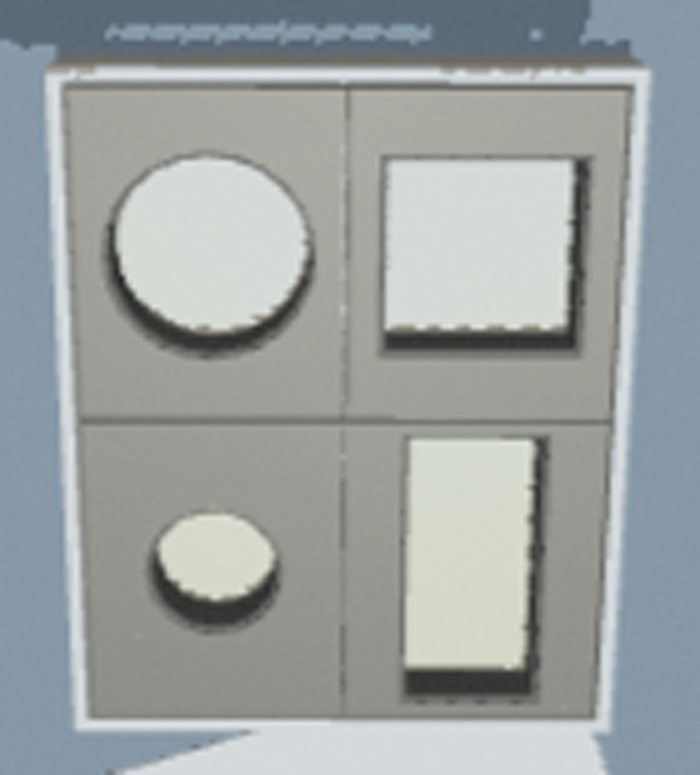

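View pics/w2c.png

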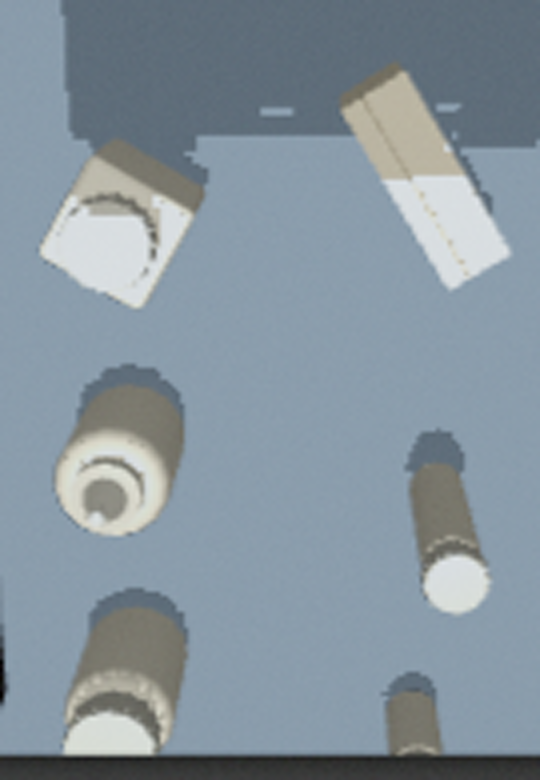

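```bash
python3 - <<'E'
from h import *
A=load('w1');B=load('w2')
wa=lambda X,Y:(195+(X+.5)/5-.5,125+(Y+.5)/5-.5); wb=lambda X,Y:(175+(X+.5)/4-.5,95+(Y+.5)/4-.5)
def W(c,p,z): return (px2w(c,*p,z)[:2]*1000).round(1)
def P(n,c,f,l,z):
    q=np.array([W(c,f(*p),z) for p in l]); print(n,q.tolist(),q.mean(0).round(1))
    if len(q)>1: d=np.diff(np.vstack([q,q[:1]]),axis=0); print('  ',np.degrees(np.arctan2(d[:,1],d[:,0])).round(1),np.hypot(*d.T).round(1))
P('tray',A,wa,[(46,66),(650,69),(607,732),(77,730)],.03)
P('big',A,wa,[(209.5,255)],.03);P('small',A,wa,[(214,571)],.03)
P('sqw',A,wa,[(380,155),(592,155),(580,357),(378,353)],.03)
P('obl',A,wa,[(404,436),(550,437),(537,702),(402,702)],.03)
P('sq',B,wb,[(40,253),(137,308),(201,208),(97,155)],.054)
P('noz',B,wb,[(97,518)],.087);P('sh',B,wb,[(112,482)],.05)
P('tall',B,wb,[(457,583)],.09); P('shortnear',B,wb,[(412,690)],.0)
P('cart',B,wb,[(345,110),(407,70),(511,253),(451,290)],.056)
c=np.array([576.6,200.6])
E
```

```text
tray [[458.7, 140.1], [493.6, 304.4], [697.3, 261.1], [662.7, 97.7]] [578.1 200.8]
   [  78.   -12.  -102.   168.3] [168.  208.3 167.  208.4]
big [[520.7, 172.7]] [520.7 172.7]
small [[618.0, 152.0]] [618. 152.]
sqw [[502.1, 226.2], [514.3, 284.9], [572.9, 272.2], [559.6, 214.4]] [537.2 249.4]
   [  78.3  -12.2 -103.   168.4] [60.  60.  59.3 58.7]
obl [[586.6, 217.1], [595.8, 259.5], [682.3, 241.3], [673.8, 199.8]] [634.6 229.4]
   [  77.8  -11.9 -101.6  168.8] [43.4 88.4 42.4 88.9]
sq [[468.8, -216.8], [487.6, -184.9], [453.3, -162.3], [436.0, -196.1]] [ 461.4 -190. ]
   [  59.5  146.6 -117.1  -32.3] [37.  41.1 38.  38.8]
noz [[551.0, -196.0]] [ 551. -196.]
sh [[552.5, -196.7]] [ 552.5 -196.7]
tall [[572.5, -76.3]] [572.5 -76.3]
shortnear [[664.2, -83.7]] [664.2 -83.7]
cart [[420.8, -114.8], [408.0, -95.0], [467.5, -58.7], [480.2, -78.4]] [444.1 -86.7]
   [ 122.9   31.4  -57.2 -148.5] [23.6 69.7 23.4 69.7]
```

Estimates now agree to about 2 mm. The tray centre is (578,201) mm at yaw −12°. Carton first.

Emit:
send_rows(moves=[0,0,7.8,-0.44,0.83,-3,1,0,0,7.8,-0.44,0.83,-3,1,0,0,7.8,-0.44,0.83,-3,1,0,0,7.8,-0.44,0.83,-3,1,0,0,0,0,0,-4,1,0,0,0,0,0,-4,1,0,0,0,0,0,-2,1,0,0,0,0,0,0,1,0,0,0,0,0,0,1,0,0,0,0,0,0,1])

```text
time_s: 4.15
position: [0.4454, -0.0882, 0.1208]
tcp_rot: [[-0.852, -0.523, 0.003], [-0.523, 0.852, -0.001], [-0.002, -0.003, -1.0]]
force: [0.5, -0.4, 0.6]
opening: 1.001
```

```bash
python3 - <<'E'
from h import *
cap('wrist','w3'); s=read_state();print(s['time_s'],s['position'],np.degrees(np.arctan2(s['tcp_rot'][1][1],s['tcp_rot'][0][1])))
E
```

```text
4.2 [ 0.44534692 -0.08837534  0.1209549 ] 121.52294623407073
```

View pics/w3.png

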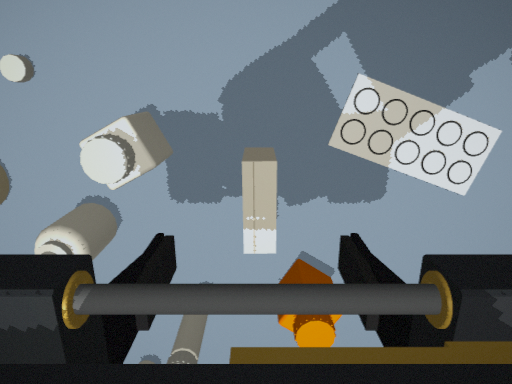

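w3: the carton is square to the jaws and centred between them, at about (260,200). Descending and gripping.

Emit:
send_rows(moves=[0,0,0,-0.1,0.1,-4,1,0,0,0,0,0,-3,1,0,0,0,0,0,-1.7,1,0,0,0,0,0,-1,1,0,0,0,0,0,0,1,0,0,0,0,0,0,-1,0,0,0,0,0,0,-1,0,0,0,0,0,0,-1,0,0,0,0,0,0,-1,0,0,0,0,0,0,-1,0,0,0,0,0,0,-1,0,0,0,0,0,0,-1,0,0,0,0,0,0,-1])

```text
time_s: 5.5
position: [0.4431, -0.0872, 0.0225]
tcp_rot: [[-0.853, -0.522, -0.0], [-0.522, 0.853, 0.0], [0.0, 0.0, -1.0]]
force: [0.1, -0.5, -0.1]
opening: 0.356
```

Emit:
send_rows(moves=[0,0,0,0,0,0,-1,0,0,0,0,0,0,-1,0,0,0,0,0,0,-1,0,0,0,0,0,0,-1])

```text
time_s: 5.9
position: [0.4431, -0.0872, 0.0225]
tcp_rot: [[-0.853, -0.522, -0.0], [-0.522, 0.853, 0.0], [0.0, 0.0, -1.0]]
force: [-0.2, -0.4, -0.2]
opening: 0.27
```

Emit:
send_rows(moves=[0,0,0,0,0,2,-1,0,0,0,0,0,4,-1,0,0,0,0,0,4,-1,0,0,0,0,0,4,-1,0,0,-4.35,1.9,3.1,0,-1,0,0,-4.35,1.9,3.1,0,-1,0,0,-4.35,1.9,3.2,0,-1,0,0,-4.35,1.9,3.2,0,-1,0,0,-4.35,1.9,3.2,0,-1,0,0,-4.35,1.9,3.2,0,-1,0,0,-4.35,1.9,3.2,0,-1,0,0,-4.35,1.9,3.2,0,-1,0,0,-4.35,2,3.1,0,-1,0,0,-4.35,1.9,3.1,0,-1,0,0,0,0,0,-3,-1,0,0,0,0,0,-3,-1,0,0,0,0,0,-2,-1,0,0,0,0,0,0,-1,0,0,0,0,0,0,-1,0,0,0,0,0,0,-1])

```text
time_s: 7.9
position: [0.6352, 0.2289, 0.084]
tcp_rot: [[-0.978, 0.208, 0.003], [0.208, 0.978, 0.0], [-0.002, 0.001, -1.0]]
force: [0.2, -0.2, -0.2]
opening: 0.274
```

```bash
python3 - <<'E'
from h import *
cap('wrist','w4');cap('top','t4');cap('side','s4'); s=read_state();print(s['time_s'],s['position'],np.degrees(np.arctan2(s['tcp_rot'][1][1],s['tcp_rot'][0][1])),s['opening'],s['force'])
crop('s4',140,60,290,200,5,'s4c')
E
```

```text
8.05 [0.63513881 0.22884223 0.08415708] 77.97106435769105 0.27138864958741715 [-0.18411672 -0.32746331 -0.53127363]
```

View pics/s4c.png

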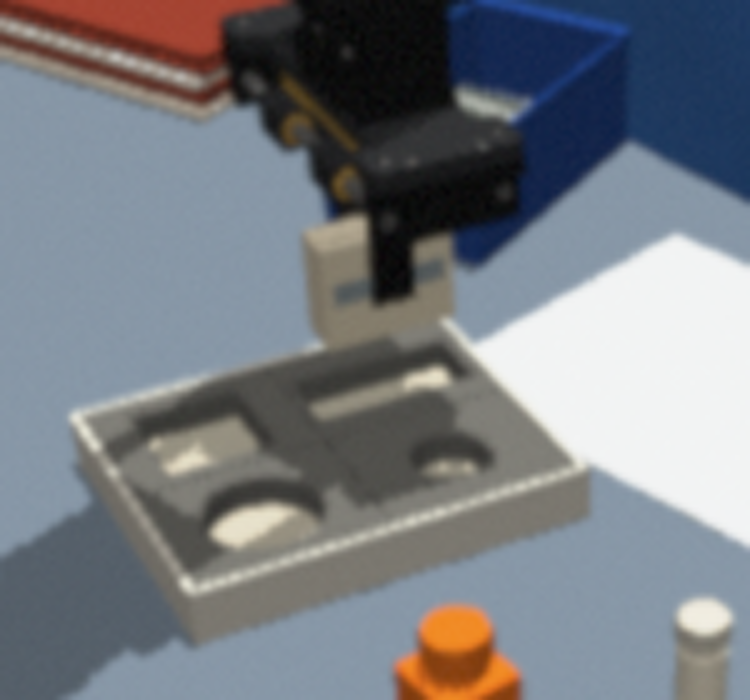

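View pics/w4.png

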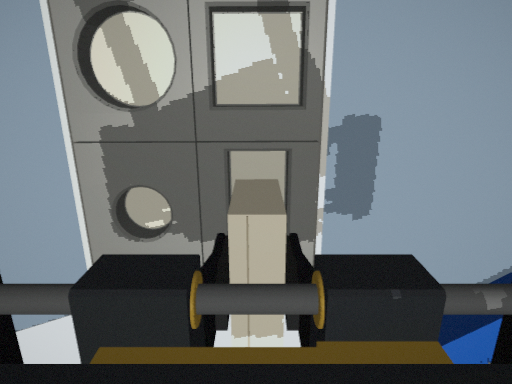

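Carton is held upright over its well and aligned (w4: carton at (257,255), well edges at 228–290). Lowering it.

Emit:
send_rows(moves=[0,0,0,0,0,-2,-1,0,0,0,0,0,-1.5,-1,0,0,0,0,0,-0.8,-1,0,0,0,0,0,-0.5,-1,0,0,0,0,0,0,-1,0,0,0,0,0,0,-1,0,0,0,0,0,0,-1])

```text
time_s: 8.75
position: [0.6344, 0.2288, 0.0347]
tcp_rot: [[-0.978, 0.208, 0.0], [0.208, 0.978, 0.0], [-0.0, 0.0, -1.0]]
force: [-0.4, -0.9, -0.4]
opening: 0.275
```

Emit:
send_rows(moves=[0,0,0,0,0,0,0,0,0,0,0,0,0,0,0,0,0,0,0,0,0,0,0,0,0,0,0,0,0,0,0,0,0,0,0,0,0,0,0,0,1,0,0,0,0,0,0,2,0,0,0,0,0,0,4,0.5,0,0,0,0,0,4,1,0,0,0,0,0,4,1,0,0,0,0,0,0,1,0,0,0,0,0,0,1])

```text
time_s: 9.95
position: [0.6348, 0.2289, 0.1866]
tcp_rot: [[-0.978, 0.208, 0.003], [0.208, 0.978, 0.001], [-0.003, 0.001, -1.0]]
force: [-0.4, -0.8, -1.3]
opening: 0.871
```

```bash
python3 - <<'E'
from h import *
cap('wrist','w5'); s=read_state();print(s['time_s'],s['position'],np.degrees(np.arctan2(s['tcp_rot'][1][1],s['tcp_rot'][0][1])),s['opening'],s['force'])
E
```

```text
10.0 [0.63361417 0.22867804 0.18475991] 77.98560028728647 0.9145540921726858 [-1.55815643 -0.12521194 -0.1377107 ]
```

View pics/w5.png

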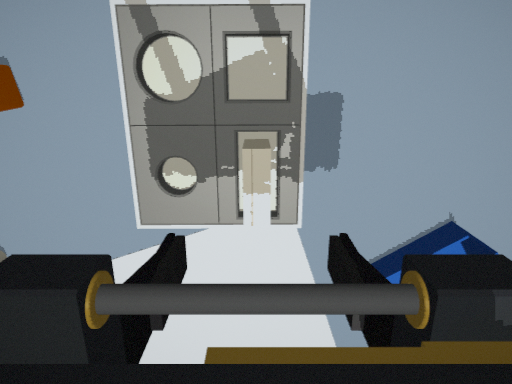

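Carton stands in its well (257,180). Now the square bottle.

Emit:
send_rows(moves=[0,0,-1.9,-1.73,-4.2,0,1,0,0,-1.9,-1.73,-4.2,0,1,0,0,-1.9,-1.73,-4.2,0,1,0,0,-1.9,-1.73,-4.2,0,1,0,0,-1.9,-1.73,-4.2,0,1,0,0,-1.9,-1.73,-4.2,0,1,0,0,-1.9,-1.73,-4.2,0,1,0,0,-1.9,-1.73,-4.2,0,1,0,0,-1.9,-1.73,-4.2,0,1,0,0,-1.9,-1.73,-4.1,0,1,0,0,0,0,0,-3,1,0,0,0,0,0,-3,1,0,0,0,0,0,0,1,0,0,0,0,0,0,1,0,0,0,0,0,0,1])

```text
time_s: 11.5
position: [0.4617, -0.1901, 0.1251]
tcp_rot: [[-0.857, 0.515, 0.001], [0.515, 0.857, -0.0], [-0.001, -0.0, -1.0]]
force: [0.1, 0.2, -0.4]
opening: 1.006
```

```bash
python3 - <<'E'
from h import *
cap('wrist','w6'); s=read_state();print(s['time_s'],s['position'],np.degrees(np.arctan2(s['tcp_rot'][1][1],s['tcp_rot'][0][1])),s['opening'],s['force'])
E
```

```text
11.55 [ 0.46193052 -0.19025276  0.1254603 ] 59.030667271338615 0.9976042357099011 [-0.18256522 -0.26463414  0.63602355]
```

View pics/w6.png

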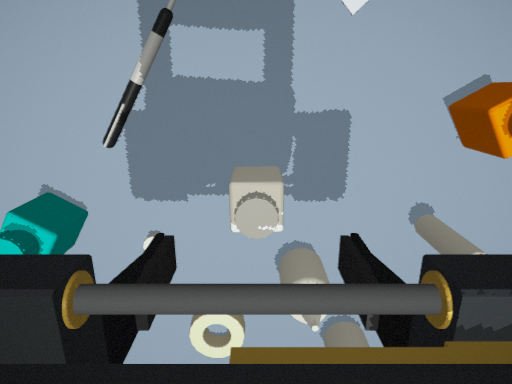

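Square bottle is centred and square to the jaws (257,200). Descending and gripping.

Emit:
send_rows(moves=[0,0,0,0,0,-4,1,0,0,0,0,0,-3.5,1,0,0,0,0,0,-1.6,1,0,0,0,0,0,-1,1,0,0,0,0,0,0,1,0,0,0,0,0,0,-1,0,0,0,0,0,0,-1,0,0,0,0,0,0,-1,0,0,0,0,0,0,-1,0,0,0,0,0,0,-1,0,0,0,0,0,0,-1,0,0,0,0,0,0,-1,0,0,0,0,0,0,-1,0,0,0,0,0,0,-1,0,0,0,0,0,0,-1])

```text
time_s: 13.05
position: [0.4612, -0.1903, 0.0236]
tcp_rot: [[-0.857, 0.515, 0.0], [0.515, 0.857, -0.0], [-0.0, -0.0, -1.0]]
force: [-0.5, -0.2, 1.3]
opening: 0.454
```

Emit:
send_rows(moves=[0,0,0,0,0,2,-1,0,0,0,0,0,4,-1,0,0,0,0,0,4,-1,0,0,0,0,0,4,-1,0,0,1.9,0.77,4.4,0,-1,0,0,1.9,0.77,4.4,0,-1,0,0,1.9,0.77,4.4,0,-1,0,0,1.9,0.77,4.4,0,-1,0,0,1.9,0.77,4.4,0,-1,0,0,1.9,0.77,4.4,0,-1,0,0,1.9,0.77,4.4,0,-1,0,0,1.9,0.77,4.4,0,-1,0,0,1.9,0.77,4.4,0,-1,0,0,1.9,0.77,4.4,0,-1,0,0,0,0,0,-3,-1,0,0,0,0,0,-3,-1,0,0,0,0,0,-2,-1,0,0,0,0,0,0,-1,0,0,0,0,0,0,-1,0,0,0,0,0,0,-1])

```text
time_s: 15.05
position: [0.5391, 0.2499, 0.0847]
tcp_rot: [[-0.978, 0.208, 0.002], [0.208, 0.978, 0.001], [-0.002, 0.001, -1.0]]
force: [1.2, -1.7, -0.9]
opening: 0.458
```

```bash
python3 - <<'E'
from h import *
cap('wrist','w7'); s=read_state();print(s['time_s'],s['position'],np.degrees(np.arctan2(s['tcp_rot'][1][1],s['tcp_rot'][0][1])),s['opening'],s['force'])
E
```

```text
15.1 [0.53925595 0.24987594 0.084927  ] 77.96647941581662 0.45911456071648893 [ 0.04156513 -0.09512984 -0.84466313]
```

View pics/w7.png

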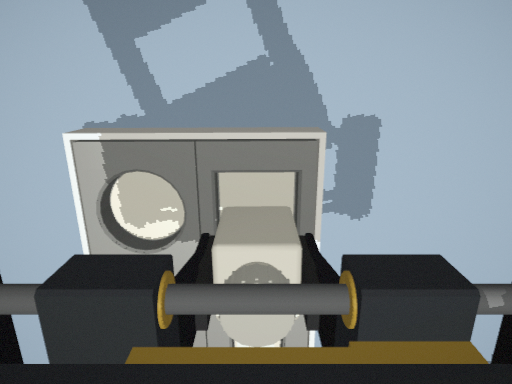

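Emit:
send_rows(moves=[0,0,0,0,0,-2,-1,0,0,0,0,0,-1.5,-1,0,0,0,0,0,-0.8,-1,0,0,0,0,0,-0.5,-1,0,0,0,0,0,0,-1,0,0,0,0,0,0,-1,0,0,0,0,0,0,-1])

```text
time_s: 15.8
position: [0.5384, 0.2498, 0.0357]
tcp_rot: [[-0.978, 0.208, 0.001], [0.208, 0.978, 0.0], [-0.001, 0.0, -1.0]]
force: [-0.5, -0.1, -1.4]
opening: 0.457
```

Emit:
send_rows(moves=[0,0,0,0,0,0,0.4,0,0,0,0,0,0,0.4,0,0,0,0,0,0,0.4,0,0,0,0,0,0,0.4,0,0,0,0,0,0,0.4,0,0,0,0,0,1,0.4,0,0,0,0,0,2,0.4,0,0,0,0,0,4,0.6,0,0,0,0,0,4,1,0,0,0,0,0,4,1,0,0,0,0,0,0,1,0,0,0,0,0,0,1])

```text
time_s: 17.0
position: [0.5386, 0.25, 0.1874]
tcp_rot: [[-0.978, 0.208, 0.003], [0.208, 0.978, 0.001], [-0.003, 0.001, -1.0]]
force: [-0.2, -0.0, -0.6]
opening: 0.983
```

```bash
python3 - <<'E'
from h import *
cap('wrist','w8'); s=read_state();print(s['time_s'],s['position'],np.degrees(np.arctan2(s['tcp_rot'][1][1],s['tcp_rot'][0][1])),s['opening'],s['force'])
E
```

```text
17.05 [0.53761256 0.2496374  0.1857859 ] 77.98282308555093 0.9906768543754365 [-0.04956601 -1.14898519 -0.93957071]
```

View pics/w8.png

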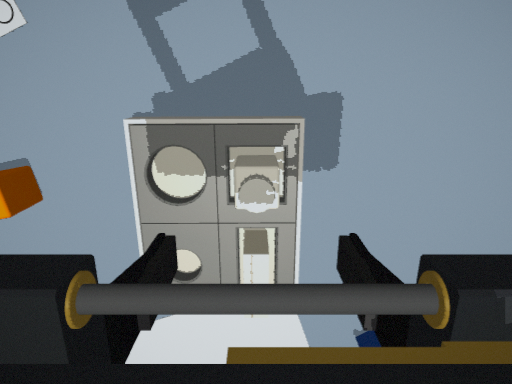

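Square bottle is seated (257,180). Now the short vial.

Emit:
send_rows(moves=[0,0,1.5,1.69,-4.17,0,1,0,0,1.5,1.69,-4.17,0,1,0,0,1.5,1.69,-4.17,0,1,0,0,1.5,1.69,-4.17,0,1,0,0,1.5,1.69,-4.17,0,1,0,0,1.5,1.69,-4.17,0,1,0,0,1.5,1.69,-4.17,0,1,0,0,1.5,1.69,-4.17,0,1,0,0,0,0,0,-3,1,0,0,0,0,0,-2.6,1,0,0,0,0,0,0,1,0,0,0,0,0,0,1,0,0,0,0,0,0,1])

```text
time_s: 18.35
position: [0.674, -0.0836, 0.1303]
tcp_rot: [[-1.0, -0.0, 0.001], [-0.0, 1.0, -0.0], [-0.001, -0.0, -1.0]]
force: [0.4, 0.1, 0.5]
opening: 1.003
```

```bash
python3 - <<'E'
from h import *
cap('wrist','w9'); s=read_state();print(s['time_s'],s['position'],np.degrees(np.arctan2(s['tcp_rot'][1][1],s['tcp_rot'][0][1])),s['opening'],s['force'])
E
```

```text
18.4 [ 0.67425206 -0.08363732  0.13086754] 90.0192767073167 0.9989380249926292 [-0.04078169  0.05211504 -0.32610381]
```

View pics/w9.png

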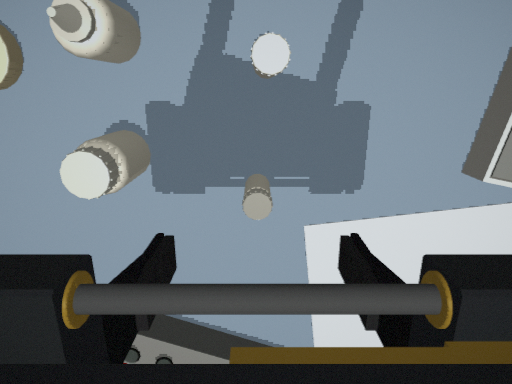

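```bash
python3 - <<'E'
from h import *
c=load('w9')
print(px2w(c,257,206,.058),'tall',px2w(c,270.5,53.5,.09),'screw',px2w(c,89,175,.077),'noz',px2w(c,52,12,.087))
E
```

```text
[ 0.67385568 -0.08373816  0.058     ] tall [ 0.57252404 -0.07621278  0.09      ] screw [ 0.64541697 -0.1942966   0.077     ] noz [ 0.55123879 -0.19550748  0.087     ]
```

Emit:
send_rows(moves=[0,0,0,0,0,-4,0.2,0,0,0,0,0,-3.5,0.2,0,0,0,0,0,-2,0.2,0,0,0,0,0,-1.1,0.2,0,0,0,0,0,0,0.2,0,0,0,0,0,0,-1,0,0,0,0,0,0,-1,0,0,0,0,0,0,-1,0,0,0,0,0,0,-1,0,0,0,0,0,0,-1,0,0,0,0,0,0,-1,0,0,0,0,0,0,-1,0,0,0,0,0,0,-1,0,0,0,0,0,0,-1,0,0,0,0,0,0,-1])

```text
time_s: 19.9
position: [0.6737, -0.0839, 0.0241]
tcp_rot: [[-1.0, 0.0, 0.001], [0.0, 1.0, -0.0], [-0.001, -0.0, -1.0]]
force: [-0.6, 0.5, 5.8]
opening: 0.244
```

Emit:
send_rows(moves=[0,0,0,0,0,2,-1,0,0,0,0,0,4,-1,0,0,0,0,0,4,-1,0,0,0,0,0,4,-1,0,0,-2,-0.93,3.93,0,-1,0,0,-2,-0.93,3.93,0,-1,0,0,-2,-0.93,3.93,0,-1,0,0,-2,-0.93,3.93,0,-1,0,0,-2,-0.93,3.93,0,-1,0,0,-2,-0.93,3.93,0,-1,0,0,0,0,0,-3,-1,0,0,0,0,0,-3,-1,0,0,0,0,0,-2,-1,0,0,0,0,0,0,-1,0,0,0,0,0,0,-1,0,0,0,0,0,0,-1])

```text
time_s: 21.5
position: [0.6186, 0.1519, 0.0846]
tcp_rot: [[-0.978, 0.208, 0.002], [0.208, 0.978, 0.0], [-0.002, 0.001, -1.0]]
force: [0.3, -0.4, -0.1]
opening: 0.244
```

```bash
python3 - <<'E'
from h import *
cap('wrist','w10');cap('side','s10'); s=read_state();print(s['time_s'],s['position'],np.degrees(np.arctan2(s['tcp_rot'][1][1],s['tcp_rot'][0][1])),s['opening'],s['force'])
crop('s10',140,60,290,200,5,'s10c')
E
```

```text
21.6 [0.61865009 0.15186765 0.08500932] 77.96707402231405 0.23988731213982684 [ 0.41275713 -0.04338528 -0.71920222]
```

View pics/w10.png

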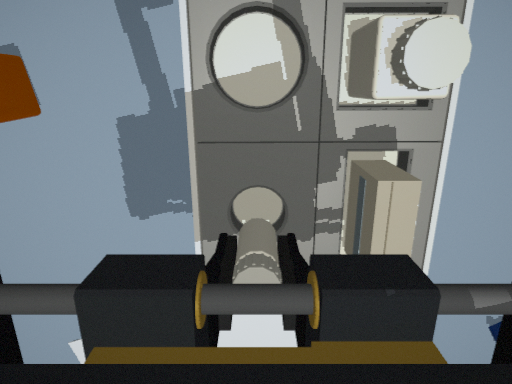

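View pics/s10c.png

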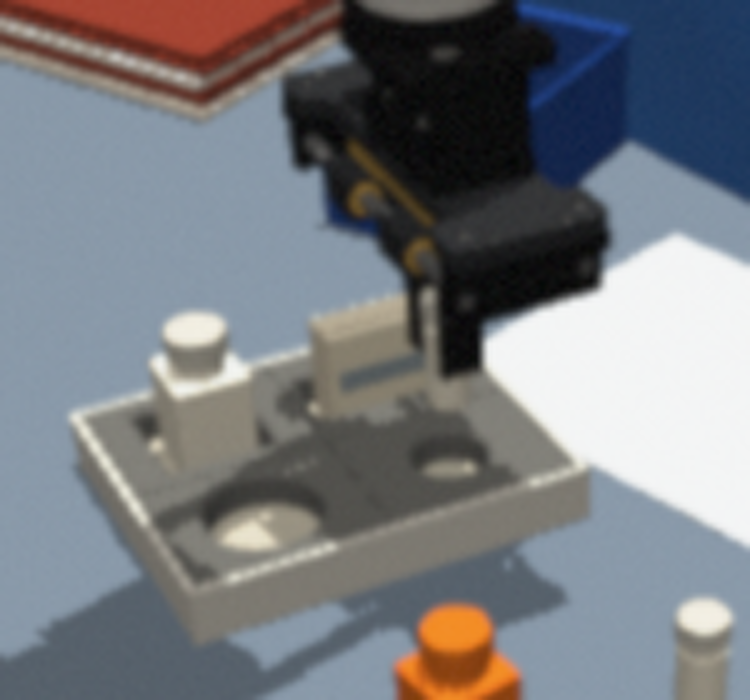

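Emit:
send_rows(moves=[0,0,0,0,0,-2,-1,0,0,0,0,0,-1.5,-1,0,0,0,0,0,-0.8,-1,0,0,0,0,0,-0.5,-1,0,0,0,0,0,0,-1,0,0,0,0,0,0,-1,0,0,0,0,0,0,-1])

```text
time_s: 22.3
position: [0.6179, 0.152, 0.036]
tcp_rot: [[-0.978, 0.208, 0.001], [0.208, 0.978, 0.0], [-0.001, 0.0, -1.0]]
force: [-0.4, 0.4, 1.7]
opening: 0.241
```

Emit:
send_rows(moves=[0,0,0,0,0,0,-0.1,0,0,0,0,0,0,-0.1,0,0,0,0,0,0,-0.1,0,0,0,0,0,0,-0.1,0,0,0,0,0,0,-0.1,0,0,0,0,0,1,-0.1,0,0,0,0,0,2,-0.1,0,0,0,0,0,4,0.2,0,0,0,0,0,4,1,0,0,0,0,0,4,1,0,0,0,0,0,0,1,0,0,0,0,0,0,1])

```text
time_s: 23.5
position: [0.6181, 0.1521, 0.1875]
tcp_rot: [[-0.978, 0.208, 0.003], [0.208, 0.978, 0.0], [-0.003, 0.001, -1.0]]
force: [0.1, -0.3, 0.0]
opening: 0.819
```

```bash
python3 - <<'E'
from h import *
cap('wrist','w11'); s=read_state();print(s['time_s'],s['position'],np.degrees(np.arctan2(s['tcp_rot'][1][1],s['tcp_rot'][0][1])),s['opening'],s['force'])
E
```

```text
23.55 [0.61699443 0.15194642 0.18574973] 77.98292767573341 0.866615907397135 [ 0.18738538 -0.19068117  0.11547567]
```

View pics/w11.png

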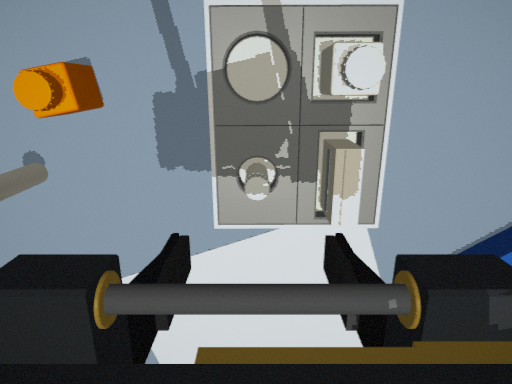

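Short vial is seated (257,180). Now the dropper bottle, with the jaws at about 110° to stay clear of the tall vial and the flat-capped bottle.

Emit:
send_rows(moves=[0,0,3.2,-0.66,-3.48,0,1,0,0,3.2,-0.66,-3.48,0,1,0,0,3.2,-0.66,-3.48,0,1,0,0,3.2,-0.66,-3.48,0,1,0,0,3.2,-0.66,-3.48,0,1,0,0,3.2,-0.66,-3.48,0,1,0,0,3.2,-0.66,-3.48,0,1,0,0,3.2,-0.66,-3.48,0,1,0,0,3.2,-0.66,-3.48,0,1,0,0,3.2,-0.66,-3.48,0,1,0,0,0,0,0,-3,1,0,0,0,0,0,-1.6,1,0,0,0,0,0,0,1,0,0,0,0,0,0,1,0,0,0,0,0,0,1])

```text
time_s: 25.05
position: [0.5519, -0.1959, 0.1398]
tcp_rot: [[-0.94, -0.342, 0.0], [-0.342, 0.94, -0.0], [-0.0, -0.0, -1.0]]
force: [1.0, -0.2, -0.4]
opening: 0.998
```

```bash
python3 - <<'E'
from h import *
cap('wrist','w12'); s=read_state();print(s['time_s'],s['position'],np.degrees(np.arctan2(s['tcp_rot'][1][1],s['tcp_rot'][0][1])),s['opening'],s['force'])
E
```

```text
25.1 [ 0.55212982 -0.19597725  0.14020329] 110.01454848781647 1.0006719230912704 [0.8486282  0.01219986 0.42941825]
```

View pics/w12.png

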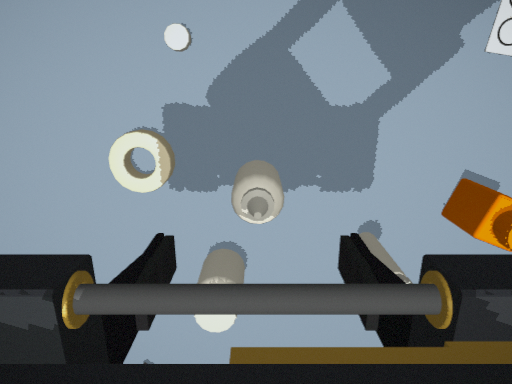

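Dropper is centred (257,205). Descending and gripping.

Emit:
send_rows(moves=[0,0,0,0,0,-4,0.6,0,0,0,0,0,-4,0.6,0,0,0,0,0,-2.5,0.6,0,0,0,0,0,-1.05,0.6,0,0,0,0,0,0,0.6,0,0,0,0,0,0,-1,0,0,0,0,0,0,-1,0,0,0,0,0,0,-1,0,0,0,0,0,0,-1,0,0,0,0,0,0,-1,0,0,0,0,0,0,-1,0,0,0,0,0,0,-1,0,0,0,0,0,0,-1,0,0,0,0,0,0,-1])

```text
time_s: 26.5
position: [0.5519, -0.1962, 0.0249]
tcp_rot: [[-0.94, -0.342, 0.001], [-0.342, 0.94, -0.0], [-0.001, -0.001, -1.0]]
force: [-1.6, 0.7, 6.6]
opening: 0.475
```

Emit:
send_rows(moves=[0,0,0,0,0,2,-1,0,0,0,0,0,5,-1,0,0,0,0,0,5,-1,0,0,0,0,0,5,-1,0,0,-4,-0.38,4.61,0,-1,0,0,-4,-0.38,4.61,0,-1,0,0,-4,-0.38,4.61,0,-1,0,0,-4,-0.38,4.61,0,-1,0,0,-4,-0.38,4.61,0,-1,0,0,-4,-0.38,4.61,0,-1,0,0,-4,-0.38,4.61,0,-1,0,0,-4,-0.38,4.61,0,-1,0,0,0,0,0,-4,-1,0,0,0,0,0,-4,-1,0,0,0,0,0,-2.5,-1,0,0,0,0,0,0,-1,0,0,0,0,0,0,-1,0,0,0,0,0,0,-1])

```text
time_s: 28.3
position: [0.5225, 0.1728, 0.0905]
tcp_rot: [[-0.978, 0.209, 0.003], [0.209, 0.978, 0.0], [-0.003, 0.001, -1.0]]
force: [0.2, -0.5, -0.8]
opening: 0.475
```

```bash
python3 - <<'E'
from h import *
cap('wrist','w13');cap('side','s13'); s=read_state();print(s['time_s'],s['position'],np.degrees(np.arctan2(s['tcp_rot'][1][1],s['tcp_rot'][0][1])),s['opening'],s['force'])
E
```

```text
28.4 [0.52251528 0.17277163 0.09071436] 77.96503111261154 0.4762244047852037 [-0.61017638  0.27064501 -0.8650638 ]
```

View pics/w13.png

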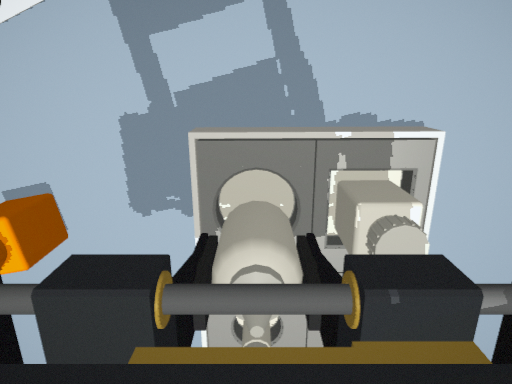

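View pics/s13.png

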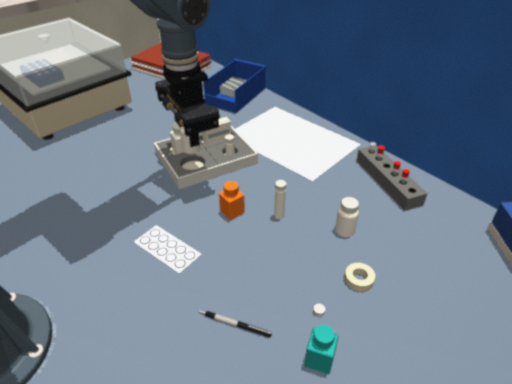

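Emit:
send_rows(moves=[0,0,0,0,0,-2,-1,0,0,0,0,0,-1.9,-1,0,0,0,0,0,-0.8,-1,0,0,0,0,0,-0.5,-1,0,0,0,0,0,0,-1,0,0,0,0,0,0,-1,0,0,0,0,0,0,-1])

```text
time_s: 29.1
position: [0.5216, 0.1728, 0.0377]
tcp_rot: [[-0.978, 0.208, 0.001], [0.208, 0.978, 0.0], [-0.001, 0.0, -1.0]]
force: [0.5, -1.2, -1.1]
opening: 0.472
```

Emit:
send_rows(moves=[0,0,0,0,0,-0.05,-1,0,0,0,0,0,0,0.35,0,0,0,0,0,0,0.35,0,0,0,0,0,0,0.35,0,0,0,0,0,0,0.35,0,0,0,0,0,1,0.35,0,0,0,0,0,2,0.35,0,0,0,0,0,4,0.35,0,0,0,0,0,4,0.5,0,0,0,0,0,4,1,0,0,0,-3,0,3,1,0,0,0,-3,0,3,1,0,0,0,-3,0,3,1,0,0,0,0,0,0,1,0,0,0,0,0,0,1,0,0,0,0,0,0,1])

```text
time_s: 30.7
position: [0.4316, 0.1727, 0.2762]
tcp_rot: [[-0.978, 0.208, 0.0], [0.208, 0.978, -0.0], [-0.0, -0.0, -1.0]]
force: [-0.2, -0.6, 0.4]
opening: 0.998
```

```bash
python3 - <<'E'
from h import *
cap('wrist','w14');cap('side','s14');cap('top','t14'); s=read_state();print(s['time_s'],s['position'],np.degrees(np.arctan2(s['tcp_rot'][1][1],s['tcp_rot'][0][1])),s['opening'],s['force'])
crop('s14',140,100,380,260,3.2,'s14c');crop('t14',120,120,335,240,3.6,'t14c')
E
```

```text
30.85 [0.4315043  0.1725671  0.27540679] 77.95304620909937 1.001397496038657 [ 0.71866909  0.63125846 -0.3373284 ]
```

View pics/w14.png

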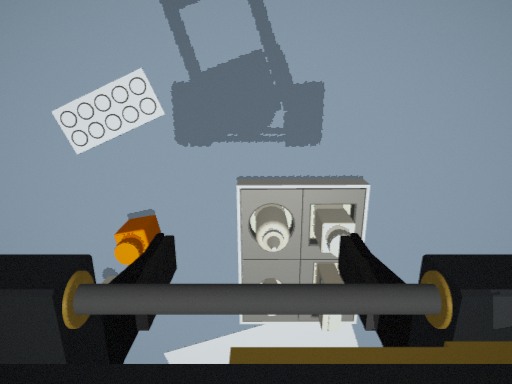

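View pics/s14c.png

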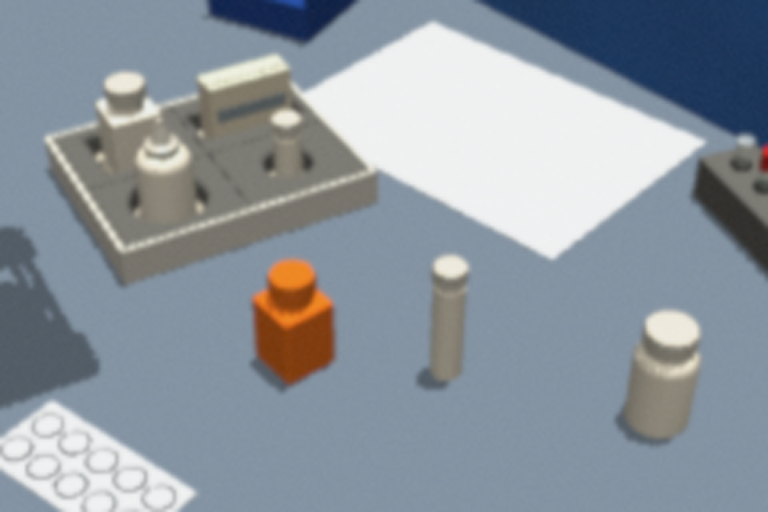

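View pics/t14c.png

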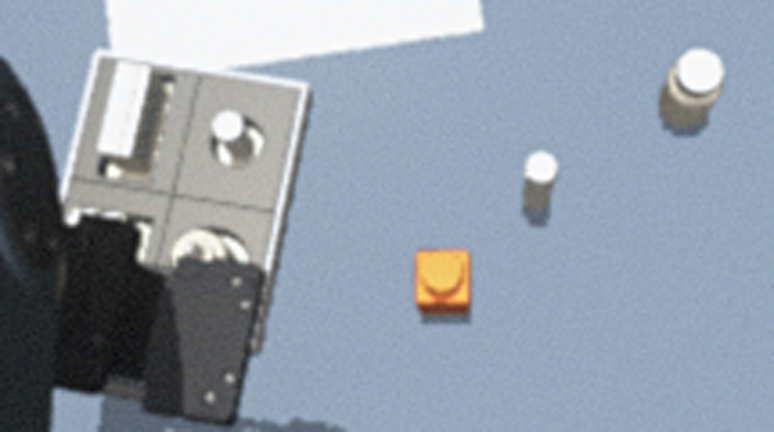

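All four stand upright in their wells, and the look-alikes are untouched. A quick numeric check before handing in.

```bash
python3 - <<'E'
from h import *
S=load('s14');B=load('w14')
f=lambda X,Y:(140+(X+.5)/3.2-.5,100+(Y+.5)/3.2-.5)
for n,p,z,t in [('drop',f(158,124),.099,(521.7,172.8)),('vial',f(287,118),.070,(617.9,152.3)),('sq',f(126,84),.087,(538,249.2)),('cart',f(244,78),.068,(634.3,229)),('tall',f(450,267),.09,(570.1,-79.8)),('screw',f(672,331),.077,(643.1,-198.8))]:
    print(n,(px2w(S,*p,z)[:2]*1000).round(1),t)
print(px2w(B,273,243,.099), px2w(B,339.5,240,.087))
print(hand_in())
E
```

```text
drop [516.2 165.9] (521.7, 172.8)
vial [616.9 148.6] (617.9, 152.3)
sq [538.2 243.9] (538, 249.2)
cart [628.6 218.6] (634.3, 229)
tall [570.5 -78.8] (570.1, -79.8)
screw [ 641.7 -200.6] (643.1, -198.8)
[0.51401353 0.17304478 0.099     ] [0.53197458 0.24736185 0.087     ]
the job is handed in; nothing more can be done
None
```

The job is handed in at about 31 s of the 122 s allowed. All four kit pieces stand in their own wells, lowered to within about a millimetre of the floor before release. The look-alikes were not touched.

**Placing:** each piece was released with the tool within about 1 mm of its measured well centre. The last wrist, side and top pictures show all four upright. The gripper was open and clear of everything.

**Look-alikes:** the tall vial and flat-capped bottle are within about 2.5 mm of where the side camera first saw them, and upright.

**Where the checks disagreed:** the final position readings came out looser than the tool positions.

| Piece | Side camera, off from well centre | Wrist camera, off from well centre |
|---|---|---|
| Carton | about 12 mm | not read |
| Dropper bottle | about 9 mm | about 8 mm |
| Square bottle | about 5 mm | about 6 mm |
| Short vial | about 4 mm | not read |

- The side camera had a standing offset of about 5 mm from the first pictures on.
- These last readings came from hand-picked pixels in a low-resolution crop. I put most of the difference down to that but did not confirm it.
- All readings are within the 13 mm limit, the carton only narrowly. I handed in within the same check script, so I did not re-measure it.

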